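# Gauge the depth of a heater well

### The job

Gauge how deep the dry-block heater's well is: take the blue-headed steel depth rod out of its stand, slide it into the well and push it steadily down, driving the stiff yellow spacer cup that is inside ahead of it, until it bottoms solidly - gently, keeping the press well under 25 N. Leave the rod standing there by itself, then raise the red marker on the heater until its flat top is level with the flat top of the rod, so that the marker records the exposed length. Leave the other things on the bench where they are.

Things in the scene. Friction and masses are not known exactly. Their poses are not given: they have to be found in the camera images.
- depth_rod: the depth rod: steel shaft 12 mm in diameter with black graduation rings 10 mm apart and a tapered tip (7 mm wide at its end), blue cylindrical head 22 mm in diameter and 30 mm tall on top; 160 mm long in all, about 0.15 kg. Loose. Origin at the tip, z along the shaft towards the head. It starts upright in the stand, 55 mm deep, so it must be lifted more than 55 mm to come out. Grasp it by the head
- rod_tip (a point): the lower end of the depth rod, on its axis
- rod_top (a point): centre of the flat top of the depth rod's head, 160 mm above the tip
- heater: dry-block heater, fixed to the bench: block 110 x 200 x 100 mm (x, y, z) with a blue lower casing and a bare metal top; origin at the centre of its underside, z up. In the top face are the open well at y = -50 mm and the red marker at y = +50 mm
- well_mouth (a point): centre of the well's mouth in the heater's top face, 100 mm above the bench. Vertical bore 13.8 mm in diameter with a 2 mm chamfer. The depth at which the rod finally bottoms is not known beforehand: between about 44 and 71 mm below the mouth
- spacer (a joint): the stiff yellow spacer cup inside the well, a disc that fills the bore: 0 = fully up, 0.014 m = home on the well's bottom. It starts 10 to 14 mm short of home, slides down under about 5 N (the rod's own weight does not move it) and stays where it is pushed. Once it is home the resistance rises steadily from 5 N by about 5 N per mm, because the bottom carries a firm rubber pad, which springs back by 1 or 2 mm when the rod is let go
- marker_top (a point): centre of the flat top of the red marker: a red cylindrical knob 22 mm in diameter and 28 mm tall on a vertical 10 mm steel post that slides up and down in the heater with about 4 N of friction and stays where it is left. It starts low, its top 165 to 175 mm above the bench, and can be raised to 230 mm. Only vertical motion
- stand: white tool stand, fixed to the bench: block 70 x 160 x 70 mm, origin at the centre of its underside; two holes 13.8 mm wide and 55 mm deep at y = +45 mm (depth rod) and y = -45 mm (stirring rod)
- stir_rod: bystander: a shorter white rod with a black head (22 mm in diameter), 125 mm long, in the stand's other hole; origin at its tip
- beaker: bystander: glass beaker, 70 mm in diameter, 90 mm tall; origin at the centre of its underside
- vial: bystander: small clear vial with a white cap, 28 mm in diameter, 60 mm tall; origin at the centre of its underside
- reagent: bystander: amber bottle with an orange cap, 60 mm in diameter, 110 mm tall; origin at the centre of its underside
- dish: bystander: white ceramic dish, 90 mm in diameter, 25 mm tall; origin at the centre of its underside
- spatula: bystander: spatula with a green handle lying flat, 180 mm long; x along it towards the blade
Not all that is in view belongs to the job. There is more than one size of the depth_rod; the one meant has the size given above.

How it is judged:
By the outcome, as a careful person would: the job done as asked, in the order asked, and still so for the second after the job is handed in, with the robot touching nothing.
It also fails if it takes over 69 s, if anything falls off the work surface, if the arm or the gripper's body presses on something with over 40 N, if the wrist force passes 120 N, or if a joint passes its speed limit or range.

### The arm

A 7-joint arm with a two-finger parallel gripper is mounted at the origin on the work surface. World frame = base frame: x ahead of the robot, y to its left, z up, the work surface at z = 0. Lengths are in m, angles in rad, forces in N, time in s.
With the tool pointing down it reaches from about 0.4 to 0.9 m from the base axis. Payload 5.5 kg.
Tool frame: the origin (TCP) lies between the finger pads; the fingertips stand ahead of it and the grasp point (between the pads) lies 11 mm behind it (r.nose_length is the z of the fingertips in the tool frame, in m); z points along the fingers, y is the line along which they close (so a half turn about z gives the same grasp; the last joint's range is limited). The gripper opens to 85 mm and grips with 20 to 120 N. Pads are 22 mm wide; open, the fingers measure 114 mm over their backs; the gripper's body (76 mm by 85 mm) begins 54 mm behind the grasp point. The pads swing forward as they close: fully open they stand 13 mm farther back than shut.
Start: joints at [-1.032, 0.501, -0.427, 1.55, 0.221, 1.138, -0.21], TCP at [0.177, 0.625, 0.201] pointing down, gripper open.
Joint ranges: [-2.88, 2.88], [-0.31, 2.03], [-1.54, 1.56], [0.2, 2.42], [-1.41, 4.55], [0.19, 2.02], [-2.57, 2.57]. Speed limits (rad/s): [2.57, 2.57, 3.14, 3.14, 3.14, 3.14, 3.14].

### API

Orientations are given as [roll, pitch, yaw] about the fixed x, y, z axes, in that order (R = Rz(yaw) Ry(pitch) Rx(roll)).
In Python, from plant import r gives the robot as it stands.
- The arm moves only by the tool step_arm, never from a script. Its argument "series" is a list of rows, each an object with "delta_rot": the turn, a rotation vector about the tool's x, y, z in degrees, a list of three; "offset": the shift along the tool's x, y, z in mm, a list of three; "hand": the gripper command: -1 is fully open, 1 is shut, values between are in proportion. In form: [{"delta_rot": [ax, ay, az], "offset": [dx, dy, dz], "hand": hand}, ...]. A call has 1 to 10 rows; each row is the pose to reach, as a shift and turn from the pose commanded when the call began, along the tool's axes at that moment; what a row does not reach only later rows make up. A row lasts 1/8 s, in which the tool goes at most 62.5 mm and 10.7 degrees, less where a joint would pass 70% of its speed; a pose out of reach is approached as far as the arm can. A call with a gripper value outside its range is refused whole. The fingers move at their own pace and stop on an object; "grip_force" is the grip in N (left out, the last holds). Time passes only in rows, so rows that repeat a pose let the fingers close. It gives the time, the measured TCP pose, the force, the opening and the grip force at its end, in the units of the state.
- r.state(): the state, without advancing time (a new reading comes with each control period).
- r.read_camera(name): name is "side" or "top" or "wrist"; returns a dict with "image" (400x640x3 uint8, red, green, blue), "vertical_fov" (degrees; the focal length in pixels is half the picture's height over the tangent of half this angle, whatever the lens; pixels are square), "cx", "cy" (the principal point, pixels), "rvec" (rotation vector, rad) and "tvec" (3), from world to camera coordinates, as OpenCV has them; the wrist camera has in their place "hand_eye" (4x4, takes a point from camera to tool coordinates, whose origin is the TCP and whose axes are the flange's). Camera axes: x right, y down, z forward; pixel columns grow to the right and rows downward; lengths in m; the calibration is good to about 2 mm. A picture is of the moment at which its call begins: read the wrist's pose just before it. There is no depth.
- r.hand_in(): hands the job in; it is judged then, once.
The state is a dict: "time": time; "joint_positions": joint angles; "qd": joint speeds; "joint_torque": joint torques, N m; "tool_pos": TCP position; "orientation": TCP orientation; "force": force on the tool from outside, world axes, zero at the start; "torque": the same for the moment, N m; "width": finger opening in m; "gripper_force": force on a finger pad.
Only numpy, scipy, OpenCV 4.12 (cv2) and the standard library are available. Lean on these libraries where they do the work, as an engineer would, in place of code of your own. Each camera call takes 0.05 s, during which the arm holds its last target. There are 200 camera calls.

## Working session

There is one attempt and no reset: what is moved stays moved. The work goes in short steps, Python scripts to look and compute and a tool call to move; the robot and the scene stay as the last step left them, time stands still between calls to the robot, and variables do not carry over. Pictures are saved under pics/ and viewed, at most 10 in all, crops included, and the job is handed in when it is done.

Besides the shell and the picture viewer there is one more tool, called as name(argument=value, ...), one argument or row to a line, values as JSON. step_arm: Moves the arm, as the interface text tells. Its arguments: {"type":"object","properties":{"series":{"type":"array"},"grip_force":{"type":"number"}},"required":["series"]}

```bash
mkdir -p pics; cat > h.py <<'E'
import numpy as np, cv2
from plant import r
from scipy.spatial.transform import Rotation as R
def cam(n):
    s=r.state(); c=r.read_camera(n); im=c["image"]; f=im.shape[0]/2/np.tan(np.radians(c["vertical_fov"])/2)
    if "rvec" in c:
        Rw=cv2.Rodrigues(np.array(c["rvec"],float))[0].T; o=-Rw@np.array(c["tvec"],float).ravel()
    else:
        T=np.array(c["hand_eye"]); Rt=R.from_euler("xyz",s["orientation"]).as_matrix()
        Rw=Rt@T[:3,:3]; o=Rt@T[:3,3]+np.array(s["tool_pos"])
    return dict(im=im,f=f,cx=c["cx"],cy=c["cy"],R=Rw,o=o)
def ray(c,u,v):
    d=c["R"]@np.array([(u-c["cx"])/c["f"],(v-c["cy"])/c["f"],1]); return c["o"],d
def onz(c,u,v,z):
    o,d=ray(c,u,v); return o+d*(z-o[2])/d[2]
def tri(c1,p1,c2,p2):
    o1,d1=ray(c1,*p1);o2,d2=ray(c2,*p2)
    t=np.linalg.lstsq(np.c_[d1,-d2],o2-o1,rcond=None)[0]
    a=o1+d1*t[0];b=o2+d2*t[1]; return (a+b)/2,np.linalg.norm(a-b)
def proj(c,P):
    q=c["R"].T@(np.array(P)-c["o"]); return q[:2]/q[2]*c["f"]+[c["cx"],c["cy"]]
def mask(im,col):
    h=cv2.cvtColor(im,cv2.COLOR_RGB2HSV)
    rg={"red":[((0,120,60),(8,255,255)),((172,120,60),(180,255,255))],"blue":[((100,110,40),(130,255,255))]}[col]
    return sum(cv2.inRange(h,a,b) for a,b in rg)
def blobs(im,col,amin=30):
    n,l,s,ce=cv2.connectedComponentsWithStats(mask(im,col))
    return [(s[i].tolist(),ce[i].round(1).tolist()) for i in range(1,n) if s[i][4]>=amin]
def save(im,n): cv2.imwrite("pics/"+n,im[:,:,::-1])
E
python3 - <<'E'
from h import *
s=r.state(); print({k:np.round(v,3).tolist() for k,v in s.items()}, r.nose_length)
a=cam("side");b=cam("top")
save(a["im"],"side0.png");save(b["im"],"top0.png")
for c in(a,b):
    print(c["o"].round(3),c["R"][:,2].round(2),c["f"],c["cx"],c["cy"])
    for k in("red","blue"): print(k,blobs(c["im"],k))
E
```

```text
{'time': 0.0, 'joint_positions': [-1.032, 0.502, -0.427, 1.551, 0.221, 1.138, -0.21], 'qd': [-0.002, 0.0, 0.001, 0.001, -0.0, 0.001, -0.001], 'joint_torque': [0.001, -56.953, -5.816, -28.093, 0.011, 0.012, -0.0], 'tool_pos': [0.177, 0.625, 0.2], 'orientation': [-3.14, -0.0, 2.866], 'force': [-0.284, 1.073, 0.129], 'torque': [-0.03, -0.012, -0.022], 'gripper_force': 0.0, 'width': 0.086} 0.008
[ 0.187 -0.635  0.802] [ 0.37  0.67 -0.65] 405.4759841018871 321.0092533538924 201.5171503270037
red [([248, 157, 10, 12, 92], [252.9, 162.0])]
blue [([235, 199, 46, 42, 817], [258.8, 229.1]), ([267, 242, 17, 26, 377], [275.4, 254.3]), ([299, 253, 8, 11, 71], [302.7, 257.5]), ([320, 259, 12, 17, 168], [325.5, 266.7]), ([468, 314, 76, 86, 1960], [500.4, 379.6]), ([595, 371, 24, 29, 183], [607.6, 386.1])]
[0.406 0.095 1.357] [ 0.11 -0.   -0.99] 463.08804535388293 317.07074782022744 202.18005609356177
red [([245, 225, 9, 8, 50], [249.0, 228.4])]
blue [([511, 107, 44, 7, 82], [532.6, 109.7]), ([493, 113, 76, 77, 1792], [526.4, 166.9]), ([412, 234, 10, 7, 57], [416.7, 237.0]), ([376, 237, 6, 7, 34], [378.5, 240.0]), ([397, 266, 16, 14, 170], [404.6, 272.4])]
```

View pics/side0.png

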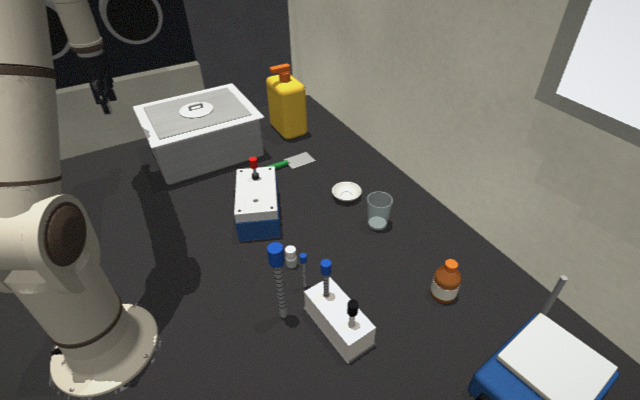

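View pics/top0.png

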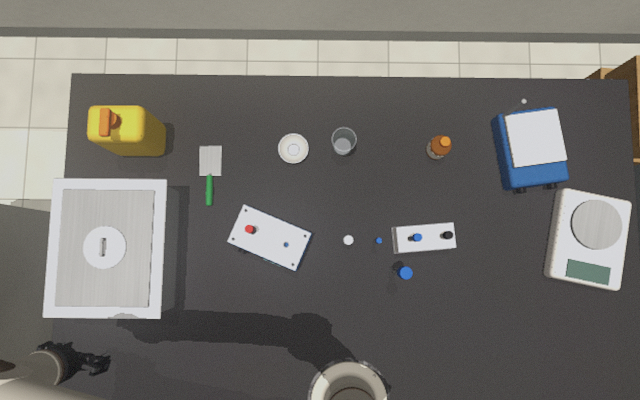

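Top view: the blue heads are at (417,237) in the stand, (405,272) a big free-standing rod, and (378,240) a small one. In the side view these are (325,267), (275,254) and (303,257). The marker is at (249,228) and the well at (286,244) in the top view. I'd choose the rod in the white stand and check its size now.

```bash
python3 - <<'E'
from h import *
a=cam("side");b=cam("top")
for n,p,q in(("stand rod",(325.5,264),(416.7,237)),("big",(275.4,247),(404.6,271)),("small",(302.7,255),(378.5,240)),("stir",(352,305),(448,235.5)),("marker",(252.9,160),(249,228.4)),("well",(255.5,200.5),(286,244.3))):
    P,e=tri(a,p,b,q); print(n,P.round(3),round(e,4), "mm/px side",round(1000*np.linalg.norm(P-a["o"])/a["f"],2))
m=onz(b,249,228.4,.168);w=onz(b,286,244.3,.1);print(m,w,np.linalg.norm((m-w)[:2]),np.degrees(np.arctan2(*(m-w)[[1,0]])))
print("rod",onz(b,416.7,237,.17), "vial",onz(b,348,240,.06))
im=cv2.resize(a["im"][230:370,250:400],None,fx=5,fy=4.2857,interpolation=cv2.INTER_CUBIC)
im=cv2.resize(a["im"][230:350,255:395],None,fx=5,fy=5,interpolation=cv2.INTER_CUBIC)
save(im,"crop.png")
E
```

```text
stand rod [ 0.454 -0.162  0.171] 0.0029 mm/px side 2.05
big [ 0.368 -0.119  0.227] 0.0009 mm/px side 1.96
small [ 0.447 -0.071  0.115] 0.002 mm/px side 2.28
stir [ 0.46  -0.252  0.137] 0.004 mm/px side 2.01
marker [0.471 0.269 0.164] 0.0015 mm/px side 2.82
well [0.433 0.177 0.101] 0.0017 mm/px side 2.71
[0.47048823 0.26837946 0.168     ] [0.4321449  0.17717665 0.1       ] 0.09893514818804743 67.1972240646672
rod [ 0.45239424 -0.16149908  0.17      ] vial [0.44656    0.00683015 0.06      ]
```

View pics/crop.png

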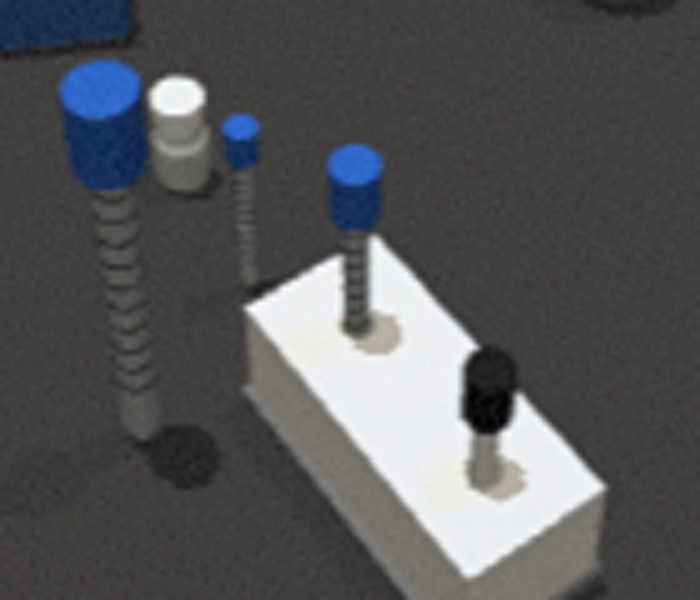

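The crop confirms it. The rod in the stand, head at crop (355,185), is about 22 mm across. The free ones at (100,120) and (240,140) are about 31 and 15 mm. I'll move above it by a waypoint.

step_arm(
  series=[
    {"delta_rot": [0, 0, 0], "offset": [0, 0, -60], "hand": 0},
    {"delta_rot": [0, 0, 0], "offset": [-30, -25, -120], "hand": 0},
    {"delta_rot": [0, 0, 0], "offset": [-365, -287, -160], "hand": 0},
    {"delta_rot": [0, 0, 0], "offset": [-365, -287, -160], "hand": 0},
    {"delta_rot": [0, 0, 0], "offset": [-365, -287, -160], "hand": 0},
    {"delta_rot": [0, 0, 0], "offset": [-365, -287, -160], "hand": 0},
    {"delta_rot": [0, 0, 0], "offset": [-365, -287, -160], "hand": 0},
    {"delta_rot": [0, 0, 0], "offset": [-365, -287, -160], "hand": 0},
    {"delta_rot": [0, 0, 0], "offset": [-365, -287, -160], "hand": 0},
    {"delta_rot": [0, 0, 0], "offset": [-365, -287, -160], "hand": 0},
  ],
)

```text
time: 1.45
tool_pos: [0.4534, 0.2445, 0.3615]
orientation: [-3.141, 0.002, 2.856]
force: [0.1, 0.2, -0.4]
width: 0.0426
gripper_force: 0.0
```

```bash
python3 - <<'E'
from h import *
c=cam("wrist"); save(c["im"],"w1.png")
print(c["o"],c["R"].round(3).tolist(),c["f"],c["cx"],c["cy"]); print(blobs(c["im"],"red"))
print("pred well",proj(c,[.4321,.1772,.1]),"marker",proj(c,[.4705,.2684,.168]))
E
```

```text
[0.37254014 0.26806156 0.5341805 ] [[0.282, 0.906, 0.314], [0.959, -0.266, -0.094], [-0.001, 0.328, -0.945]] 283.3531070425461 320.5372796255079 199.82290835404416
[([336, 167, 15, 16, 178], [342.9, 174.3])]
pred well [275.33139017 158.17555042] marker [341.947196   176.15682737]
```

View pics/w1.png

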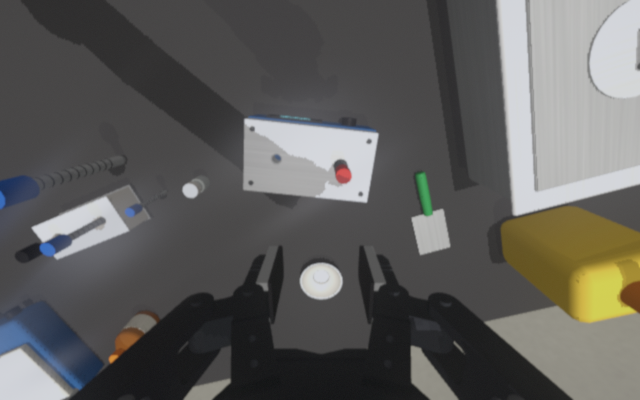

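step_arm(
  series=[
    {"delta_rot": [0, 0, 0], "offset": [-115, -391, 0], "hand": 0},
    {"delta_rot": [0, 0, 0], "offset": [-115, -391, 0], "hand": 0},
    {"delta_rot": [0, 0, 0], "offset": [-115, -391, 0], "hand": 0},
    {"delta_rot": [0, 0, 0], "offset": [-115, -391, 0], "hand": 0},
    {"delta_rot": [0, 0, 0], "offset": [-115, -391, 0], "hand": 0},
    {"delta_rot": [0, 0, 0], "offset": [-115, -391, 0], "hand": 0},
    {"delta_rot": [0, 0, 0], "offset": [-115, -391, 0], "hand": 0},
    {"delta_rot": [0, 0, 0], "offset": [-115, -391, 0], "hand": 0},
    {"delta_rot": [0, 0, 0], "offset": [-115, -391, 0], "hand": 0},
    {"delta_rot": [0, 0, 0], "offset": [-115, -391, 0], "hand": 0},
  ],
)

```text
time: 2.75
tool_pos: [0.4546, -0.1555, 0.3611]
orientation: [3.141, -0.0, 2.869]
force: [-0.4, 0.6, 0.1]
width: 0.0428
gripper_force: 0.0
```

Wrist view: the well is at (276,158) and the marker at (343,174), both within 2 px of where the top camera predicted.

```bash
python3 - <<'E'
from h import *
c=cam("wrist"); save(c["im"],"w2.png"); b=cam("top")
print(r.state()["tool_pos"],r.state()["orientation"])
p=proj(c,[.453,-.162,.16]); print(p,proj(c,[.453,-.162,.175]),blobs(c["im"],"blue"))
p=proj(b,[.453,-.162,.175]); print(p,blobs(b["im"],"blue"))
E
```

```text
[ 0.45452445 -0.15616409  0.36118758] [ 3.14134733e+00 -4.10556407e-05  2.86852649e+00]
[315.86425787 168.24111633] [315.68656062 170.79744882] [([465, 38, 44, 83, 1608], [485.4, 79.8]), ([314, 73, 31, 34, 815], [329.2, 89.9]), ([368, 135, 12, 12, 116], [373.4, 140.3]), ([308, 161, 15, 19, 216], [314.8, 170.1]), ([122, 257, 108, 65, 3176], [174.2, 289.6])]
[417.31556419 236.69036694] [([511, 107, 44, 7, 83], [532.4, 109.8]), ([492, 113, 77, 75, 1503], [530.5, 166.7]), ([412, 234, 10, 7, 56], [416.6, 237.0]), ([376, 237, 6, 7, 34], [378.5, 240.0]), ([397, 266, 16, 14, 173], [404.6, 272.4])]
```

View pics/w2.png

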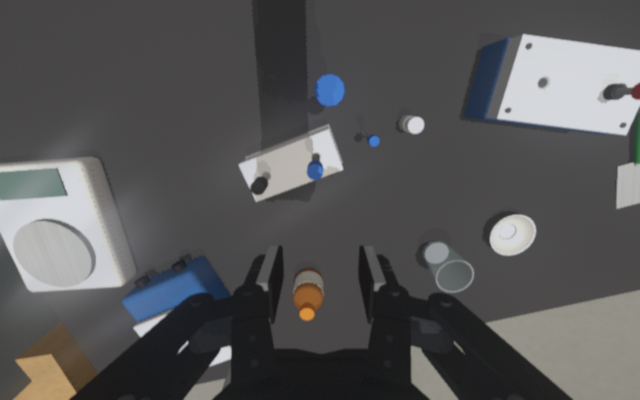

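The rod's head is at wrist pixel (315,170), within 1 px of the prediction. I'll descend and grip.

step_arm(
  series=[
    {"delta_rot": [0, 0, 0], "offset": [0, -7, 0], "hand": 0},
    {"delta_rot": [0, 0, 0], "offset": [0, -7, 60], "hand": 0},
    {"delta_rot": [0, 0, 0], "offset": [0, -7, 120], "hand": 0},
    {"delta_rot": [0, 0, 0], "offset": [0, -7, 150], "hand": 0},
    {"delta_rot": [0, 0, 0], "offset": [0, -7, 180], "hand": 0},
    {"delta_rot": [0, 0, 0], "offset": [0, -7, 200], "hand": 0},
    {"delta_rot": [0, 0, 0], "offset": [0, -7, 211], "hand": 0},
    {"delta_rot": [0, 0, 0], "offset": [0, -7, 211], "hand": 0},
  ],
)

```text
time: 3.85
tool_pos: [0.4519, -0.1645, 0.1498]
orientation: [-3.141, -0.001, 2.866]
force: [0.1, 0.0, -0.9]
width: 0.0425
gripper_force: 0.0
```

```bash
python3 - <<'E'
from h import *
s=r.state();print(s["tool_pos"],s["orientation"],s["force"])
c=cam("wrist"); save(c["im"],"w3.png")
T=R.from_euler("xyz",s["orientation"]).as_matrix()
tp=s["tool_pos"]-T[:,2]*.011
print("grasp pt",proj(c,tp),"rod pred",proj(c,[.453,-.1625,.16]),proj(c,[.453,-.1625,.175]),blobs(c["im"],"blue"))
E
```

```text
[ 0.45191181 -0.16447394  0.149819  ] [-3.14139055e+00 -1.17325418e-03  2.86566993e+00] [ 0.11018607  0.0196865  -0.87331178]
grasp pt [321.29300749 241.46780824] rod pred [324.71834237 241.5698638 ] [325.06095811 253.38245915] [([566, 0, 74, 135, 6656], [611.8, 74.6]), ([326, 3, 105, 113, 9134], [378.1, 60.0]), ([418, 162, 29, 25, 504], [432.1, 174.0]), ([306, 223, 36, 48, 1311], [323.5, 247.8]), ([121, 339, 17, 12, 79], [128.1, 344.0]), ([32, 354, 73, 46, 1295], [73.1, 380.5]), ([184, 385, 24, 15, 199], [194.9, 394.2])]
```

View pics/w3.png

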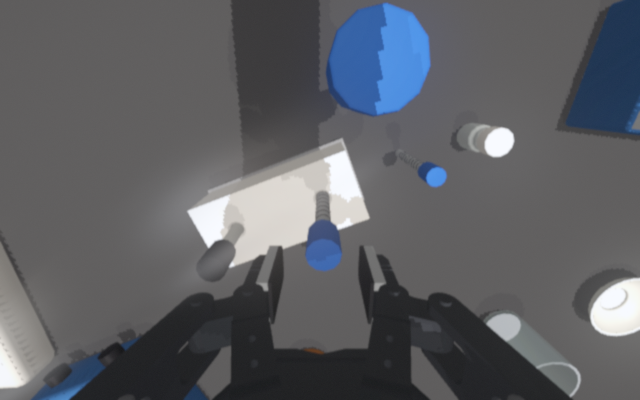

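Head top is at (323,253), about 1 mm from the grasp axis and well centred fore and aft. Closing.

step_arm(
  series=[
    {"delta_rot": [0, 0, 0], "offset": [0, 1, 0], "hand": 1},
    {"delta_rot": [0, 0, 0], "offset": [0, 1, 0], "hand": 1},
    {"delta_rot": [0, 0, 0], "offset": [0, 1, 0], "hand": 1},
    {"delta_rot": [0, 0, 0], "offset": [0, 1, 0], "hand": 1},
    {"delta_rot": [0, 0, 0], "offset": [0, 1, 0], "hand": 1},
    {"delta_rot": [0, 0, 0], "offset": [0, 1, 0], "hand": 1},
  ],
  grip_force=60,
)

```text
time: 4.65
tool_pos: [0.4526, -0.1634, 0.1502]
orientation: [3.142, -0.0, 2.866]
force: [-0.7, -1.2, 1.4]
width: -0.0001
gripper_force: 0.0
```

Width 0, so it missed. Looking.

```bash
python3 - <<'E'
from h import *
c=cam("wrist");a=cam("side"); print(blobs(c["im"],"blue"),blobs(a["im"],"blue"))
save(np.vstack([cv2.resize(c["im"],(480,300)),cv2.resize(a["im"][200:350,220:460],(480,300))]),"w4.png")
print(proj(a,r.state()["tool_pos"]))
E
```

```text
[([565, 0, 75, 135, 6776], [611.1, 73.8]), ([323, 2, 104, 113, 9063], [374.4, 59.1]), ([417, 162, 28, 25, 501], [430.6, 173.5]), ([304, 223, 35, 30, 535], [322.7, 236.7]), ([31, 333, 130, 67, 2486], [95.4, 370.9])] [([235, 201, 46, 40, 816], [258.8, 229.1]), ([267, 242, 18, 26, 376], [275.3, 254.4]), ([299, 253, 8, 11, 71], [302.6, 257.6]), ([321, 263, 10, 13, 119], [325.6, 269.0]), ([468, 314, 76, 86, 1962], [500.4, 379.6]), ([595, 371, 24, 29, 183], [607.6, 386.1])]
[324.7633597  271.46012266]
```

View pics/w4.png

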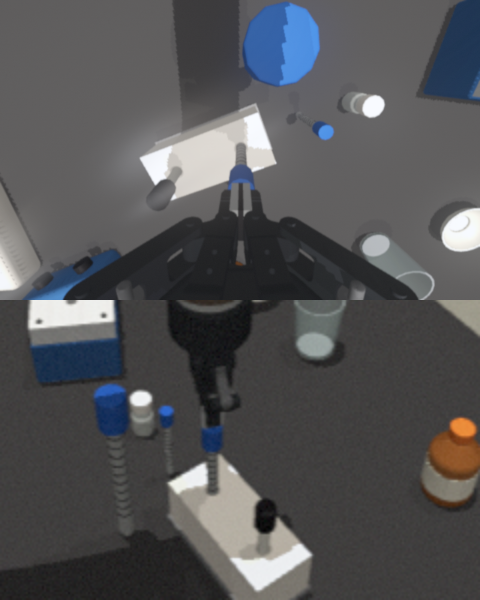

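The closed fingers hide the head's top (wrist (320,253), side (326,262)), so they seem to be above the head, not around it. I'll triangulate the actual fingertip.

```bash
python3 - <<'E'
from h import *
s=r.state();c=cam("wrist");a=cam("side")
print(tri(c,(321,253),a,(326,262.5)), s["tool_pos"],s["width"],r.nose_length)
T=R.from_euler("xyz",s["orientation"]).as_matrix()
for z in(.008,-.011,-.03): print(z,proj(c,s["tool_pos"]+T[:,2]*z),proj(a,s["tool_pos"]+T[:,2]*z))
E
```

```text
(array([ 0.45434308, -0.16356775,  0.17549513]), np.float64(0.0030161917911351835)) [ 0.45255719 -0.16339933  0.15015881] -8.369558665651411e-06 0.008
0.008 [321.23225932 228.84054512] [324.79204237 273.96290136]
-0.011 [321.29307507 241.46776619] [324.72333257 267.96745438]
-0.03 [321.36734251 256.88797273] [324.65254129 261.79038257]
```

The fingertips really end about 33 mm behind where the stated geometry puts them. I'll reopen and go down by that amount, which still clears the stand's top.

step_arm(
  series=[
    {"delta_rot": [0, 0, 0], "offset": [0, 0, -15], "hand": 0},
    {"delta_rot": [0, 0, 0], "offset": [0, 0, -15], "hand": 0},
    {"delta_rot": [0, 0, 0], "offset": [0, 0, -15], "hand": 0},
    {"delta_rot": [0, 0, 0], "offset": [0, 0, -5], "hand": 0},
    {"delta_rot": [0, 0, 0], "offset": [0, 0, 5], "hand": 0},
    {"delta_rot": [0, 0, 0], "offset": [0, 0, 15], "hand": 0},
    {"delta_rot": [0, 0, 0], "offset": [0, 0, 25], "hand": 0},
    {"delta_rot": [0, 0, 0], "offset": [0, 0, 32], "hand": 0},
    {"delta_rot": [0, 0, 0], "offset": [0, 0, 32], "hand": 0},
  ],
)

```text
time: 5.98
tool_pos: [0.4521, -0.1633, 0.1175]
orientation: [-3.141, -0.001, 2.866]
force: [0.1, -0.2, 0.1]
width: 0.043
gripper_force: 0.0
```

step_arm(
  series=[
    {"delta_rot": [0, 0, 0], "offset": [0, 0, 0], "hand": 1},
    {"delta_rot": [0, 0, 0], "offset": [0, 0, 0], "hand": 1},
    {"delta_rot": [0, 0, 0], "offset": [0, 0, 0], "hand": 1},
    {"delta_rot": [0, 0, 0], "offset": [0, 0, 0], "hand": 1},
    {"delta_rot": [0, 0, 0], "offset": [0, 0, 0], "hand": 1},
  ],
  grip_force=60,
)

```text
time: 6.6
tool_pos: [0.4531, -0.1635, 0.1186]
orientation: [3.141, 0.001, 2.866]
force: [-0.2, 0.1, 4.0]
width: 0.0202
gripper_force: 58.8
```

step_arm(
  series=[
    {"delta_rot": [0, 0, 0], "offset": [0, 0, -10], "hand": 1},
    {"delta_rot": [0, 0, 0], "offset": [0, 0, -30], "hand": 1},
    {"delta_rot": [0, 0, 0], "offset": [0, 0, -55], "hand": 1},
    {"delta_rot": [0, 0, 0], "offset": [0, 0, -80], "hand": 1},
    {"delta_rot": [0, 0, 0], "offset": [0, 0, -110], "hand": 1},
    {"delta_rot": [0, 0, 0], "offset": [0, 0, -140], "hand": 1},
    {"delta_rot": [0, 0, 0], "offset": [0, 0, -140], "hand": 1},
  ],
)

```text
time: 7.48
tool_pos: [0.4539, -0.1639, 0.2604]
orientation: [3.141, 0.004, 2.866]
force: [-0.1, -0.0, -1.8]
width: 0.02
gripper_force: 58.8
```

```bash
python3 - <<'E'
from h import *
s=r.state();print(s["tool_pos"],s["orientation"],s["force"],s["width"])
c=cam("wrist");a=cam("side");b=cam("top"); print(blobs(c["im"],"blue"),blobs(a["im"],"blue"),blobs(b["im"],"blue"))
save(np.vstack([cv2.resize(c["im"],(480,300)),cv2.resize(a["im"][150:300,220:460],(480,300))]),"w5.png")
E
```

```text
[ 0.45386585 -0.16393501  0.2603623 ] [3.1413816  0.00434099 2.8656541 ] [-0.05738456 -0.02295657 -1.75780593] 0.02004824886785867
[([504, 14, 92, 114, 3706], [537.7, 70.8]), ([322, 56, 48, 51, 1850], [345.4, 80.8]), ([388, 142, 17, 16, 210], [396.0, 149.2]), ([299, 240, 44, 65, 2333], [320.6, 273.6]), ([89, 286, 113, 79, 3456], [145.5, 326.1]), ([202, 334, 16, 16, 76], [209.8, 341.6]), ([217, 358, 28, 32, 381], [231.2, 373.7])] [([235, 218, 46, 23, 797], [258.3, 229.6]), ([267, 242, 17, 26, 374], [275.3, 254.3]), ([299, 253, 8, 11, 70], [302.6, 257.6]), ([468, 314, 76, 86, 1955], [500.4, 379.7]), ([595, 371, 24, 29, 183], [607.5, 386.2])] [([511, 107, 44, 7, 84], [532.7, 109.7]), ([495, 114, 74, 75, 1553], [529.9, 167.0]), ([376, 237, 6, 7, 34], [378.5, 240.0]), ([397, 266, 16, 14, 171], [404.7, 272.4])]
```

View pics/w5.png

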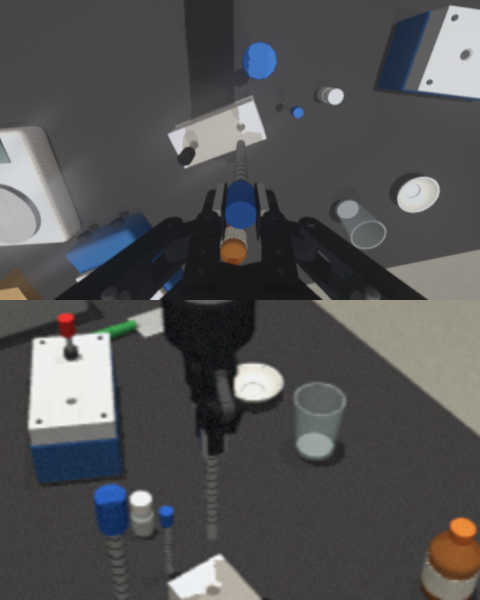

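The rod is held and vertical; its tip is at side pixel ~(326,269). Going over the well.

step_arm(
  series=[
    {"delta_rot": [0, 0, 0], "offset": [14, 40, 0], "hand": 1},
    {"delta_rot": [0, 0, 0], "offset": [32, 90, 0], "hand": 1},
    {"delta_rot": [0, 0, 0], "offset": [50, 140, 0], "hand": 1},
    {"delta_rot": [0, 0, 0], "offset": [67, 190, 0], "hand": 1},
    {"delta_rot": [0, 0, 0], "offset": [85, 240, 0], "hand": 1},
    {"delta_rot": [0, 0, 0], "offset": [102, 290, 0], "hand": 1},
    {"delta_rot": [0, 0, 0], "offset": [113, 322, 0], "hand": 1},
    {"delta_rot": [0, 0, 0], "offset": [113, 322, 0], "hand": 1},
    {"delta_rot": [0, 0, 0], "offset": [113, 322, 0], "hand": 1},
  ],
)

```text
time: 8.75
tool_pos: [0.4308, 0.1761, 0.2569]
orientation: [-3.139, -0.002, 2.865]
force: [0.4, -1.0, -1.8]
width: 0.0201
gripper_force: 59.0
```

```bash
python3 - <<'E'
from h import *
s=r.state();print(s["tool_pos"],s["orientation"],s["force"],s["width"])
c=cam("wrist");a=cam("side")
W=[.4324,.1775,.1]; pa=proj(a,W);pc=proj(c,W);print("well pred side",pa,"wrist",pc)
print("tip pred", proj(a,[s["tool_pos"][0],s["tool_pos"][1],.157]),proj(c,[s["tool_pos"][0],s["tool_pos"][1],.157]))
A=a["im"][150:240,200:320];C=c["im"][120:280,250:400]
save(np.vstack([cv2.resize(C,(400,427),interpolation=cv2.INTER_CUBIC)[:300],cv2.resize(A,(400,300),interpolation=cv2.INTER_CUBIC)]),"w6.png")
E
```

```text
[0.43081696 0.17609594 0.25686375] [-3.13942724e+00 -1.95193891e-03  2.86548277e+00] [ 0.37308059 -0.96178378 -1.80866442] 0.020066879642339327
well pred side [254.93365078 200.64736465] wrist [322.74961415 177.38569511]
tip pred [251.9394571  184.36318226] [321.26094029 190.41141076]
```

View pics/w6.png

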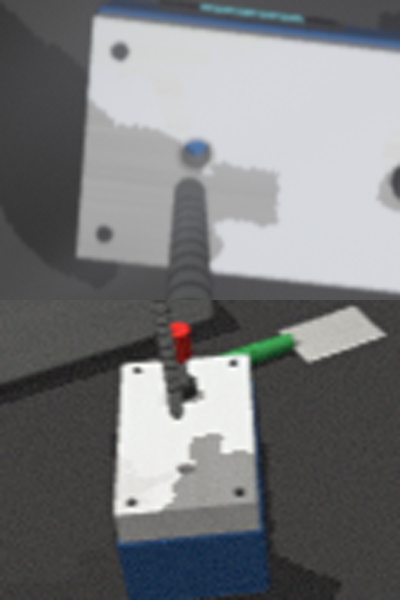

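Wrist: the well is at (323.5,176.6) and the tip at (320.5,188.6). Side: the well is at (255.8,200.4) and the tip at (252.8,183.6).

```bash
python3 - <<'E'
from h import *
s=r.state();c=cam("wrist");a=cam("side")
w,e1=tri(c,(323.5,176.6),a,(255.8,200.4));t,e2=tri(c,(320.5,188.6),a,(252.8,183.6))
w2=onz(c,323.5,176.6,.1); w3=onz(a,255.8,200.4,.1)
t2=onz(c,320.5,188.6,.155);t3=onz(a,252.8,183.6,.155)
print(w,e1,t,e2);print(w2,w3,t2,t3)
T=R.from_euler("xyz",s["orientation"]).as_matrix()
print("d tool mm",(T.T@(w-t)*1000).round(1),(T.T@((w2+w3)/2-(t2+t3)/2)*1000).round(1))
E
```

```text
[0.43390235 0.17803518 0.09914511] 0.002289475832313819 [0.43119114 0.17536523 0.15859404] 0.004062057686095072
[0.43251576 0.17820049 0.1       ] [0.43480522 0.1772739  0.1       ] [0.43011781 0.17524779 0.155     ] [0.43472996 0.18047582 0.155     ]
d tool mm [-1.9  3.4 59.4] [-1.3  0.3 55. ]
```

step_arm(
  series=[
    {"delta_rot": [0, 0, 0], "offset": [-1.5, 2, 0], "hand": 1},
    {"delta_rot": [0, 0, 0], "offset": [-1.5, 2, 20], "hand": 1},
    {"delta_rot": [0, 0, 0], "offset": [-1.5, 2, 40], "hand": 1},
    {"delta_rot": [0, 0, 0], "offset": [-1.5, 2, 48], "hand": 1},
    {"delta_rot": [0, 0, 0], "offset": [-1.5, 2, 54], "hand": 1},
    {"delta_rot": [0, 0, 0], "offset": [-1.5, 2, 58], "hand": 1},
    {"delta_rot": [0, 0, 0], "offset": [-1.5, 2, 60], "hand": 1},
  ],
)

```text
time: 9.82
tool_pos: [0.4337, 0.1788, 0.1984]
orientation: [3.141, 0.0, 2.866]
force: [-0.3, -0.9, -1.4]
width: 0.0203
gripper_force: 59.1
```

step_arm(
  series=[
    {"delta_rot": [0, 0, 0], "offset": [0, 0, 2], "hand": 1},
    {"delta_rot": [0, 0, 0], "offset": [0, 0, 4], "hand": 1},
    {"delta_rot": [0, 0, 0], "offset": [0, 0, 6], "hand": 1},
    {"delta_rot": [0, 0, 0], "offset": [0, 0, 8], "hand": 1},
  ],
)

```text
time: 10.32
tool_pos: [0.4335, 0.1787, 0.1901]
orientation: [3.142, -0.0, 2.866]
force: [-0.3, -0.4, -2.1]
width: 0.0202
gripper_force: 59.1
```

step_arm(
  series=[
    {"delta_rot": [0, 0, 0], "offset": [0, 0, 4], "hand": 1},
    {"delta_rot": [0, 0, 0], "offset": [0, 0, 8], "hand": 1},
    {"delta_rot": [0, 0, 0], "offset": [0, 0, 12], "hand": 1},
    {"delta_rot": [0, 0, 0], "offset": [0, 0, 15], "hand": 1},
  ],
)

```text
time: 10.82
tool_pos: [0.4335, 0.1787, 0.1749]
orientation: [-3.142, -0.0, 2.866]
force: [-0.6, -0.4, -1.7]
width: 0.0202
gripper_force: 59.0
```

step_arm(
  series=[
    {"delta_rot": [0, 0, 0], "offset": [0, 0, 2], "hand": 1},
    {"delta_rot": [0, 0, 0], "offset": [0, 0, 4], "hand": 1},
    {"delta_rot": [0, 0, 0], "offset": [0, 0, 6], "hand": 1},
    {"delta_rot": [0, 0, 0], "offset": [0, 0, 8], "hand": 1},
  ],
)

```text
time: 11.32
tool_pos: [0.4335, 0.1787, 0.1671]
orientation: [3.142, -0.0, 2.866]
force: [-1.1, -0.5, -0.8]
width: 0.0201
gripper_force: 59.0
```

step_arm(
  series=[
    {"delta_rot": [0, 0, 0], "offset": [0, 0, 2], "hand": 1},
    {"delta_rot": [0, 0, 0], "offset": [0, 0, 4], "hand": 1},
    {"delta_rot": [0, 0, 0], "offset": [0, 0, 6], "hand": 1},
  ],
)

```text
time: 11.7
tool_pos: [0.4335, 0.1787, 0.1611]
orientation: [3.142, -0.0, 2.866]
force: [-0.2, 0.3, -0.6]
width: 0.0204
gripper_force: 59.0
```

step_arm(
  series=[
    {"delta_rot": [0, 0, 0], "offset": [0, 0, 1.5], "hand": 1},
    {"delta_rot": [0, 0, 0], "offset": [0, 0, 3], "hand": 1},
    {"delta_rot": [0, 0, 0], "offset": [0, 0, 4], "hand": 1},
  ],
)

```text
time: 12.08
tool_pos: [0.4335, 0.1787, 0.1571]
orientation: [-3.142, -0.0, 2.866]
force: [-0.9, -0.1, -0.9]
width: 0.0198
gripper_force: 59.0
```

step_arm(
  series=[
    {"delta_rot": [0, 0, 0], "offset": [0, 0, 1.5], "hand": 1},
    {"delta_rot": [0, 0, 0], "offset": [0, 0, 3], "hand": 1},
    {"delta_rot": [0, 0, 0], "offset": [0, 0, 4], "hand": 1},
  ],
)

```text
time: 12.45
tool_pos: [0.4335, 0.1787, 0.1531]
orientation: [-3.142, -0.0, 2.866]
force: [-0.7, -0.1, -1.4]
width: 0.02
gripper_force: 59.0
```

step_arm(
  series=[
    {"delta_rot": [0, 0, 0], "offset": [0, 0, 1.5], "hand": 1},
    {"delta_rot": [0, 0, 0], "offset": [0, 0, 3], "hand": 1},
  ],
)

```text
time: 12.7
tool_pos: [0.4335, 0.1787, 0.1501]
orientation: [3.142, -0.0, 2.866]
force: [-1.3, 0.3, -1.7]
width: 0.02
gripper_force: 59.0
```

step_arm(
  series=[
    {"delta_rot": [0, 0, 0], "offset": [0, 0, 1.5], "hand": 1},
    {"delta_rot": [0, 0, 0], "offset": [0, 0, 3], "hand": 1},
  ],
)

```text
time: 12.95
tool_pos: [0.4338, 0.1788, 0.1476]
orientation: [3.141, 0.0, 2.866]
force: [-2.2, -0.4, 5.7]
width: 0.02
gripper_force: 59.8
```

step_arm(
  series=[
    {"delta_rot": [0, 0, 0], "offset": [0, 0, 1.5], "hand": 1},
    {"delta_rot": [0, 0, 0], "offset": [0, 0, 3], "hand": 1},
  ],
)

```text
time: 13.2
tool_pos: [0.4338, 0.1788, 0.1449]
orientation: [3.141, 0.001, 2.866]
force: [-3.4, -1.1, 6.3]
width: 0.0202
gripper_force: 59.9
```

step_arm(
  series=[
    {"delta_rot": [0, 0, 0], "offset": [0, 0, 1], "hand": 1},
    {"delta_rot": [0, 0, 0], "offset": [0, 0, 2], "hand": 1},
  ],
)

```text
time: 13.45
tool_pos: [0.4338, 0.1788, 0.1428]
orientation: [3.141, 0.0, 2.866]
force: [-3.0, -1.7, 6.3]
width: 0.0203
gripper_force: 59.9
```

Spacer reached and sliding at about 6 N.

step_arm(
  series=[
    {"delta_rot": [0, 0, 0], "offset": [0, 0, 1], "hand": 1},
    {"delta_rot": [0, 0, 0], "offset": [0, 0, 2], "hand": 1},
    {"delta_rot": [0, 0, 0], "offset": [0, 0, 3], "hand": 1},
  ],
)

```text
time: 13.82
tool_pos: [0.4337, 0.1788, 0.1399]
orientation: [3.141, 0.0, 2.866]
force: [-2.2, -1.4, 6.5]
width: 0.0199
gripper_force: 59.9
```

step_arm(
  series=[
    {"delta_rot": [0, 0, 0], "offset": [0, 0, 0.7], "hand": 1},
    {"delta_rot": [0, 0, 0], "offset": [0, 0, 1.4], "hand": 1},
  ],
)

```text
time: 14.08
tool_pos: [0.4337, 0.1788, 0.1385]
orientation: [3.141, 0.0, 2.866]
force: [-2.2, -1.8, 6.3]
width: 0.0201
gripper_force: 59.9
```

step_arm(
  series=[
    {"delta_rot": [0, 0, 0], "offset": [0, 0, 0.5], "hand": 1},
    {"delta_rot": [0, 0, 0], "offset": [0, 0, 1], "hand": 1},
  ],
)

```text
time: 14.32
tool_pos: [0.4337, 0.1788, 0.1375]
orientation: [3.141, 0.0, 2.866]
force: [-3.1, -0.9, 5.8]
width: 0.0204
gripper_force: 59.9
```

step_arm(
  series=[
    {"delta_rot": [0, 0, 0], "offset": [0, 0, 0.5], "hand": 1},
    {"delta_rot": [0, 0, 0], "offset": [0, 0, 1], "hand": 1},
  ],
)

```text
time: 14.58
tool_pos: [0.4337, 0.1788, 0.1366]
orientation: [3.141, 0.0, 2.866]
force: [-4.3, -1.9, 9.9]
width: 0.02
gripper_force: 60.2
```

step_arm(
  series=[
    {"delta_rot": [0, 0, 0], "offset": [0, 0, 0.5], "hand": 1},
    {"delta_rot": [0, 0, 0], "offset": [0, 0, 0.9], "hand": 1},
    {"delta_rot": [0, 0, 0], "offset": [0, 0, 0.9], "hand": 1},
  ],
)

```text
time: 14.95
tool_pos: [0.4338, 0.1788, 0.1362]
orientation: [3.141, 0.001, 2.866]
force: [-4.2, -2.4, 11.0]
width: 0.02
gripper_force: 60.5
```

step_arm(
  series=[
    {"delta_rot": [0, 0, 0], "offset": [0, 0, 0.5], "hand": 1},
    {"delta_rot": [0, 0, 0], "offset": [0, 0, 1], "hand": 1},
    {"delta_rot": [0, 0, 0], "offset": [0, 0, 1], "hand": 1},
  ],
)

```text
time: 15.32
tool_pos: [0.4339, 0.1789, 0.1356]
orientation: [3.141, 0.001, 2.866]
force: [-5.1, -1.6, 15.3]
width: 0.02
gripper_force: 60.9
```

The force rose about 5 N per mm to roughly 15 N, so it is bottomed. Easing off and releasing.

step_arm(
  series=[
    {"delta_rot": [0, 0, 0], "offset": [0, 0, -0.8], "hand": 1},
    {"delta_rot": [0, 0, 0], "offset": [0, 0, -1.6], "hand": 1},
    {"delta_rot": [0, 0, 0], "offset": [0, 0, -1.6], "hand": 1},
  ],
)

```text
time: 15.7
tool_pos: [0.4337, 0.1789, 0.1361]
orientation: [3.141, 0.0, 2.866]
force: [-4.0, -1.4, 8.4]
width: 0.0201
gripper_force: 59.8
```

step_arm(
  series=[
    {"delta_rot": [0, 0, 0], "offset": [0, 0, 0], "hand": 0},
    {"delta_rot": [0, 0, 0], "offset": [0, 0, 0], "hand": 0},
    {"delta_rot": [0, 0, 0], "offset": [0, 0, 0], "hand": 0},
    {"delta_rot": [0, 0, 0], "offset": [0, 0, -25], "hand": 0},
    {"delta_rot": [0, 0, 0], "offset": [0, 0, -60], "hand": 0},
    {"delta_rot": [0, 0, 0], "offset": [0, 0, -120], "hand": 0},
    {"delta_rot": [0, 0, 0], "offset": [0, 0, -150], "hand": 0},
    {"delta_rot": [0, 0, 0], "offset": [0, 0, -150], "hand": 0},
    {"delta_rot": [0, 0, 0], "offset": [0, 0, -150], "hand": 0},
  ],
)

```text
time: 16.82
tool_pos: [0.433, 0.1785, 0.2846]
orientation: [-3.141, -0.001, 2.866]
force: [0.2, 0.4, -0.8]
width: 0.0429
gripper_force: 0.0
```

The rod is standing by itself. I'll probe its top lightly with the shut fingertips to get its exact height in the arm's own coordinates, then do the same on the marker.

step_arm(
  series=[
    {"delta_rot": [0, 0, 0], "offset": [0, 0, 40], "hand": 1},
    {"delta_rot": [0, 0, 0], "offset": [0, 0, 70], "hand": 1},
    {"delta_rot": [0, 0, 0], "offset": [0, 0, 90], "hand": 1},
    {"delta_rot": [0, 0, 0], "offset": [0, 0, 100], "hand": 1},
    {"delta_rot": [0, 0, 0], "offset": [0, 0, 104], "hand": 1},
    {"delta_rot": [0, 0, 0], "offset": [0, 0, 104], "hand": 1},
  ],
)

```text
time: 17.58
tool_pos: [0.4336, 0.1788, 0.1816]
orientation: [3.142, -0.0, 2.866]
force: [-1.2, 0.3, 0.2]
width: 0.0001
gripper_force: 0.0
```

```bash
python3 - <<'E'
from h import *
s=r.state();print(s["tool_pos"],s["force"],s["width"])
c=cam("wrist");a=cam("side");b=cam("top")
for x in(c,a,b): print(blobs(x["im"],"red"),blobs(x["im"],"blue"))
for h in (.19,.195): print(proj(c,[.4335,.1785,h]),proj(a,[.4335,.1785,h]))
A=a["im"][140:220,210:300]; C=c["im"][100:300,230:470]
save(np.vstack([cv2.resize(C,(360,300)),cv2.resize(A,(360,300),interpolation=cv2.INTER_CUBIC)]),"w7.png")
E
```

```text
[0.43363728 0.17879665 0.18156029] [-1.23061952  0.31029435  0.16877862] 0.00014726229919842108
[([439, 216, 31, 36, 688], [453.4, 235.8])] [([301, 128, 175, 23, 445], [398.6, 139.9]), ([300, 219, 33, 32, 678], [315.6, 233.9]), ([75, 272, 14, 12, 121], [81.8, 277.2]), ([0, 390, 12, 10, 62], [3.6, 396.2])]
[([251, 157, 7, 12, 38], [255.1, 162.5])] [([247, 171, 10, 13, 90], [251.3, 176.8]), ([235, 202, 46, 39, 813], [258.8, 229.2]), ([266, 242, 18, 26, 395], [275.2, 254.1]), ([299, 253, 8, 11, 73], [302.7, 257.6]), ([468, 314, 76, 86, 1955], [500.5, 379.7]), ([595, 371, 24, 29, 182], [607.4, 386.2])]
[] [([511, 107, 44, 7, 84], [532.5, 109.7]), ([493, 114, 76, 76, 1753], [527.0, 167.3]), ([376, 237, 6, 7, 33], [378.5, 240.1]), ([397, 266, 16, 14, 170], [404.7, 272.3])]
[320.78415398 239.54980329] [250.9510446  173.29041938]
[320.78889652 243.20026525] [250.70245546 171.69935446]
```

View pics/w7.png

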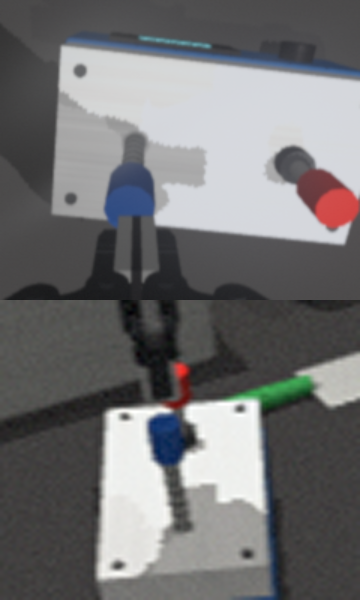

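Wrist view: the rod head is under the shut fingers at (316,234) and the marker at (453,236). Now probing down.

step_arm(
  series=[
    {"delta_rot": [0, 0, 0], "offset": [0, -2, 3], "hand": 1},
    {"delta_rot": [0, 0, 0], "offset": [0, -2, 6], "hand": 1},
    {"delta_rot": [0, 0, 0], "offset": [0, -2, 8], "hand": 1},
    {"delta_rot": [0, 0, 0], "offset": [0, -2, 9], "hand": 1},
    {"delta_rot": [0, 0, 0], "offset": [0, -2, 9], "hand": 1},
  ],
)

```text
time: 18.35
tool_pos: [0.4329, 0.1768, 0.1724]
orientation: [-3.141, -0.0, 2.866]
force: [-0.4, 0.2, -1.0]
width: -0.0001
gripper_force: 0.0
```

step_arm(
  series=[
    {"delta_rot": [0, 0, 0], "offset": [0, 0, 0.5], "hand": 1},
    {"delta_rot": [0, 0, 0], "offset": [0, 0, 1], "hand": 1},
    {"delta_rot": [0, 0, 0], "offset": [0, 0, 1], "hand": 1},
  ],
)

```text
time: 18.73
tool_pos: [0.433, 0.1768, 0.1715]
orientation: [3.142, -0.0, 2.866]
force: [0.8, 0.5, 0.3]
width: 0.0
gripper_force: 0.0
```

step_arm(
  series=[
    {"delta_rot": [0, 0, 0], "offset": [0, 0, 0.5], "hand": 1},
    {"delta_rot": [0, 0, 0], "offset": [0, 0, 1], "hand": 1},
    {"delta_rot": [0, 0, 0], "offset": [0, 0, 1], "hand": 1},
  ],
)

```text
time: 19.1
tool_pos: [0.433, 0.1768, 0.1705]
orientation: [-3.142, -0.0, 2.866]
force: [0.6, -0.2, 0.4]
width: 0.0
gripper_force: 0.0
```

step_arm(
  series=[
    {"delta_rot": [0, 0, 0], "offset": [0, 0, 0.5], "hand": 1},
    {"delta_rot": [0, 0, 0], "offset": [0, 0, 0.5], "hand": 1},
  ],
)

```text
time: 19.35
tool_pos: [0.4329, 0.1768, 0.1699]
orientation: [-3.142, -0.0, 2.866]
force: [-0.2, 0.9, -0.4]
width: -0.0001
gripper_force: 0.0
```

step_arm(
  series=[
    {"delta_rot": [0, 0, 0], "offset": [0, 0, 0.5], "hand": 1},
    {"delta_rot": [0, 0, 0], "offset": [0, 0, 0.5], "hand": 1},
  ],
)

```text
time: 19.6
tool_pos: [0.4329, 0.1768, 0.1694]
orientation: [-3.142, -0.0, 2.866]
force: [0.4, -0.0, -0.1]
width: -0.0
gripper_force: 0.0
```

step_arm(
  series=[
    {"delta_rot": [0, 0, 0], "offset": [0, 0, 0.5], "hand": 1},
    {"delta_rot": [0, 0, 0], "offset": [0, 0, 0.5], "hand": 1},
  ],
)

```text
time: 19.85
tool_pos: [0.433, 0.1768, 0.169]
orientation: [-3.142, -0.0, 2.866]
force: [-0.7, 0.9, 0.6]
width: -0.0003
gripper_force: 0.0
```

step_arm(
  series=[
    {"delta_rot": [0, 0, 0], "offset": [0, 0, 0.5], "hand": 1},
    {"delta_rot": [0, 0, 0], "offset": [0, 0, 0.5], "hand": 1},
  ],
)

```text
time: 20.1
tool_pos: [0.4329, 0.1768, 0.1685]
orientation: [3.142, -0.0, 2.866]
force: [-0.9, -0.7, -1.1]
width: -0.0002
gripper_force: 0.0
```

step_arm(
  series=[
    {"delta_rot": [0, 0, 0], "offset": [0, 0, 0.5], "hand": 1},
    {"delta_rot": [0, 0, 0], "offset": [0, 0, 0.5], "hand": 1},
  ],
)

```text
time: 20.35
tool_pos: [0.433, 0.1768, 0.168]
orientation: [3.142, -0.0, 2.866]
force: [0.4, 1.2, 0.3]
width: -0.0002
gripper_force: 0.0
```

step_arm(
  series=[
    {"delta_rot": [0, 0, 0], "offset": [0, 0, 0.5], "hand": 1},
    {"delta_rot": [0, 0, 0], "offset": [0, 0, 0.5], "hand": 1},
  ],
)

```text
time: 20.6
tool_pos: [0.4329, 0.1768, 0.1674]
orientation: [-3.142, -0.0, 2.866]
force: [-0.3, 0.3, -1.2]
width: -0.0002
gripper_force: 0.0
```

step_arm(
  series=[
    {"delta_rot": [0, 0, 0], "offset": [0, 0, 0.5], "hand": 1},
    {"delta_rot": [0, 0, 0], "offset": [0, 0, 0.5], "hand": 1},
  ],
)

```text
time: 20.85
tool_pos: [0.433, 0.1768, 0.167]
orientation: [-3.142, -0.0, 2.866]
force: [0.3, 0.3, 0.5]
width: 0.0001
gripper_force: 0.0
```

step_arm(
  series=[
    {"delta_rot": [0, 0, 0], "offset": [0, 0, 0.5], "hand": 1},
    {"delta_rot": [0, 0, 0], "offset": [0, 0, 0.5], "hand": 1},
  ],
)

```text
time: 21.1
tool_pos: [0.4329, 0.1768, 0.1665]
orientation: [-3.142, -0.0, 2.866]
force: [-0.5, -0.5, -0.3]
width: -0.0002
gripper_force: 0.0
```

step_arm(
  series=[
    {"delta_rot": [0, 0, 0], "offset": [0, 0, 0.6], "hand": 1},
    {"delta_rot": [0, 0, 0], "offset": [0, 0, 0.6], "hand": 1},
  ],
)

```text
time: 21.35
tool_pos: [0.433, 0.1768, 0.1659]
orientation: [-3.142, -0.0, 2.866]
force: [1.1, -0.1, 0.3]
width: 0.0004
gripper_force: 0.0
```

step_arm(
  series=[
    {"delta_rot": [0, 0, 0], "offset": [0, 0, 0.6], "hand": 1},
    {"delta_rot": [0, 0, 0], "offset": [0, 0, 0.6], "hand": 1},
  ],
)

```text
time: 21.6
tool_pos: [0.433, 0.1767, 0.1652]
orientation: [-3.142, -0.0, 2.866]
force: [0.1, -0.2, 0.0]
width: -0.0002
gripper_force: 0.0
```

step_arm(
  series=[
    {"delta_rot": [0, 0, 0], "offset": [0, 0, 0.6], "hand": 1},
    {"delta_rot": [0, 0, 0], "offset": [0, 0, 0.6], "hand": 1},
  ],
)

```text
time: 21.85
tool_pos: [0.4329, 0.1768, 0.1646]
orientation: [-3.142, -0.0, 2.866]
force: [-0.8, -1.3, -0.3]
width: 0.0001
gripper_force: 0.0
```

```bash
python3 - <<'E'
from h import *
s=r.state();print(s["tool_pos"],s["force"])
c=cam("wrist");a=cam("side");print(blobs(c["im"],"blue")[:3],blobs(a["im"],"blue")[0])
x0,y0=290,215
h=cv2.cvtColor(c["im"],cv2.COLOR_RGB2HSV)
m=mask(c["im"],"blue")[210:262,296:342:2]
print("\n".join("".join("#" if v else "." for v in row) for row in m[::2]))
E
```

```text
[0.43294062 0.17677808 0.16464944] [-0.7691316  -1.34063178 -0.32592798]
[([275, 127, 213, 27, 552], [396.5, 141.3]), ([302, 221, 35, 32, 654], [318.9, 235.5]), ([63, 282, 15, 12, 133], [69.9, 287.8])] ([247, 173, 10, 11, 71], [251.5, 178.0])
.......................
.......................
.......................
.......................
.......................
.......................
............####.......
........##########.....
.......#########.......
......###########......
.....##############....
.....###############...
.....###############...
.....###############...
.....###############...
....################...
....################...
....###............##..
....###............##..
...###.............##..
...###.............##..
...###..............#..
.......................
.......................
.......................
.......................
```

step_arm(
  series=[
    {"delta_rot": [0, 0, 0], "offset": [0, 0, 0.6], "hand": 1},
    {"delta_rot": [0, 0, 0], "offset": [0, 0, 0.6], "hand": 1},
  ],
)

```text
time: 22.2
tool_pos: [0.4331, 0.1768, 0.1641]
orientation: [3.141, 0.0, 2.866]
force: [-0.2, 0.0, 0.5]
width: 0.0003
gripper_force: 0.2
```

step_arm(
  series=[
    {"delta_rot": [0, 0, 0], "offset": [0, 0, 0.6], "hand": 1},
    {"delta_rot": [0, 0, 0], "offset": [0, 0, 0.6], "hand": 1},
  ],
)

```text
time: 22.45
tool_pos: [0.4333, 0.1769, 0.1637]
orientation: [3.141, 0.0, 2.866]
force: [-0.1, -0.1, 2.2]
width: -0.0002
gripper_force: 1.0
```

step_arm(
  series=[
    {"delta_rot": [0, 0, 0], "offset": [0, 0, 0.6], "hand": 1},
    {"delta_rot": [0, 0, 0], "offset": [0, 0, 0.6], "hand": 1},
  ],
)

```text
time: 22.7
tool_pos: [0.4334, 0.177, 0.1632]
orientation: [3.141, 0.001, 2.866]
force: [0.8, -0.7, 4.6]
width: 0.0002
gripper_force: 2.0
```

step_arm(
  series=[
    {"delta_rot": [0, 0, 0], "offset": [0, 0, 0.6], "hand": 1},
    {"delta_rot": [0, 0, 0], "offset": [0, 0, 0.6], "hand": 1},
  ],
)

```text
time: 22.95
tool_pos: [0.4336, 0.1771, 0.1628]
orientation: [3.141, 0.001, 2.866]
force: [0.0, 0.7, 5.1]
width: -0.0
gripper_force: 3.0
```

Rod top contact is at TCP z = 0.1642, where the pad signal goes linearly to 0. Now the marker.

step_arm(
  series=[
    {"delta_rot": [0, 0, 0], "offset": [0, 0, -15], "hand": 1},
    {"delta_rot": [0, 0, 0], "offset": [-5, 40, -25], "hand": 1},
    {"delta_rot": [0, 0, 0], "offset": [-11, 85, -20], "hand": 1},
    {"delta_rot": [0, 0, 0], "offset": [-12, 100, -8], "hand": 1},
    {"delta_rot": [0, 0, 0], "offset": [-12, 100, 5], "hand": 1},
    {"delta_rot": [0, 0, 0], "offset": [-12, 100, 11], "hand": 1},
    {"delta_rot": [0, 0, 0], "offset": [-12, 100, 11], "hand": 1},
  ],
)

```text
time: 23.82
tool_pos: [0.471, 0.2678, 0.1505]
orientation: [-3.14, -0.001, 2.864]
force: [0.6, -1.0, -0.2]
width: -0.0001
gripper_force: 0.0
```

```bash
python3 - <<'E'
from h import *
s=r.state();print(s["tool_pos"],s["force"],s["gripper_force"])
c=cam("wrist");a=cam("side");print(blobs(c["im"],"blue")[:3],blobs(c["im"],"red"),blobs(a["im"],"blue")[0],blobs(a["im"],"red"))
m=mask(c["im"],"red")[200:280,280:360:2]
print("\n".join("".join("#" if v else "." for v in row) for row in m[::2]))
E
```

```text
[0.47101117 0.26784415 0.15050347] [ 0.57648715 -0.98160232 -0.23207806] 0.0
[([158, 113, 72, 11, 226], [189.7, 117.7]), ([328, 135, 61, 8, 136], [361.5, 138.4]), ([110, 228, 42, 37, 1131], [130.3, 246.2])] [([309, 228, 33, 25, 474], [326.4, 237.7])] ([247, 171, 9, 13, 91], [251.2, 176.6]) [([249, 157, 9, 12, 89], [252.9, 162.1])]
........................................
........................................
........................................
........................................
........................................
........................................
........................................
........................................
........................................
........................................
........................................
........................................
........................................
........................................
.....................####...............
..................##########............
.................############...........
................##############..........
...............##############
[... 172 characters left out ...]
...
...........................####.........
...........................####.........
...........................###..........
...........................###..........
........................................
........................................
........................................
........................................
........................................
........................................
........................................
........................................
........................................
........................................
........................................
........................................
........................................
```

step_arm(
  series=[
    {"delta_rot": [0, 0, 0], "offset": [-2, 3, 1], "hand": 1},
    {"delta_rot": [0, 0, 0], "offset": [-2, 3, 2], "hand": 1},
    {"delta_rot": [0, 0, 0], "offset": [-2, 3, 2], "hand": 1},
  ],
)

```text
time: 24.3
tool_pos: [0.4745, 0.2721, 0.1493]
orientation: [3.142, -0.0, 2.866]
force: [-0.7, 0.2, -0.1]
width: 0.0
gripper_force: 0.0
```

step_arm(
  series=[
    {"delta_rot": [0, 0, 0], "offset": [0, 0, 0.7], "hand": 1},
    {"delta_rot": [0, 0, 0], "offset": [0, 0, 1.2], "hand": 1},
    {"delta_rot": [0, 0, 0], "offset": [0, 0, 1.2], "hand": 1},
  ],
)

```text
time: 24.68
tool_pos: [0.4744, 0.2721, 0.148]
orientation: [-3.142, -0.0, 2.866]
force: [-0.0, -0.8, -0.6]
width: 0.0001
gripper_force: 0.0
```

step_arm(
  series=[
    {"delta_rot": [0, 0, 0], "offset": [0, 0, 0.7], "hand": 1},
    {"delta_rot": [0, 0, 0], "offset": [0, 0, 1.2], "hand": 1},
    {"delta_rot": [0, 0, 0], "offset": [0, 0, 1.2], "hand": 1},
  ],
)

```text
time: 25.05
tool_pos: [0.4745, 0.2721, 0.1468]
orientation: [-3.142, -0.0, 2.866]
force: [-0.1, 0.1, 0.5]
width: 0.0002
gripper_force: 0.0
```

step_arm(
  series=[
    {"delta_rot": [0, 0, 0], "offset": [0, 0, 0.7], "hand": 1},
    {"delta_rot": [0, 0, 0], "offset": [0, 0, 1.2], "hand": 1},
    {"delta_rot": [0, 0, 0], "offset": [0, 0, 1.2], "hand": 1},
  ],
)

```text
time: 25.42
tool_pos: [0.4744, 0.2721, 0.1456]
orientation: [-3.142, -0.0, 2.866]
force: [-0.3, -1.0, 0.7]
width: 0.0003
gripper_force: 0.0
```

step_arm(
  series=[
    {"delta_rot": [0, 0, 0], "offset": [0, 0, 0.7], "hand": 1},
    {"delta_rot": [0, 0, 0], "offset": [0, 0, 0.7], "hand": 1},
  ],
)

```text
time: 25.68
tool_pos: [0.4744, 0.272, 0.1449]
orientation: [-3.141, -0.0, 2.866]
force: [0.2, -0.3, 0.3]
width: -0.0002
gripper_force: 0.0
```

step_arm(
  series=[
    {"delta_rot": [0, 0, 0], "offset": [0, 0, 0.7], "hand": 1},
    {"delta_rot": [0, 0, 0], "offset": [0, 0, 0.7], "hand": 1},
  ],
)

```text
time: 25.92
tool_pos: [0.4744, 0.2721, 0.1442]
orientation: [-3.142, -0.0, 2.866]
force: [0.2, -0.1, 0.5]
width: 0.0
gripper_force: 0.0
```

step_arm(
  series=[
    {"delta_rot": [0, 0, 0], "offset": [0, 0, 0.7], "hand": 1},
    {"delta_rot": [0, 0, 0], "offset": [0, 0, 0.7], "hand": 1},
  ],
)

```text
time: 26.18
tool_pos: [0.4744, 0.2721, 0.1435]
orientation: [-3.141, -0.0, 2.866]
force: [0.0, -1.0, 0.1]
width: -0.0003
gripper_force: 0.0
```

step_arm(
  series=[
    {"delta_rot": [0, 0, 0], "offset": [0, 0, 0.7], "hand": 1},
    {"delta_rot": [0, 0, 0], "offset": [0, 0, 0.7], "hand": 1},
  ],
)

```text
time: 26.42
tool_pos: [0.4744, 0.272, 0.1428]
orientation: [-3.141, -0.0, 2.866]
force: [0.5, 0.1, -0.7]
width: 0.0
gripper_force: 0.0
```

step_arm(
  series=[
    {"delta_rot": [0, 0, 0], "offset": [0, 0, 0.7], "hand": 1},
    {"delta_rot": [0, 0, 0], "offset": [0, 0, 0.7], "hand": 1},
  ],
)

```text
time: 26.68
tool_pos: [0.4745, 0.272, 0.1421]
orientation: [-3.142, -0.0, 2.866]
force: [0.2, 0.2, 0.8]
width: 0.0001
gripper_force: 0.0
```

step_arm(
  series=[
    {"delta_rot": [0, 0, 0], "offset": [0, 0, 0.8], "hand": 1},
    {"delta_rot": [0, 0, 0], "offset": [0, 0, 0.8], "hand": 1},
  ],
)

```text
time: 26.92
tool_pos: [0.4745, 0.2721, 0.1413]
orientation: [-3.142, -0.0, 2.866]
force: [-0.4, -0.1, -0.5]
width: 0.0001
gripper_force: 0.0
```

step_arm(
  series=[
    {"delta_rot": [0, 0, 0], "offset": [0, 0, 0.8], "hand": 1},
    {"delta_rot": [0, 0, 0], "offset": [0, 0, 0.8], "hand": 1},
  ],
)

```text
time: 27.18
tool_pos: [0.4744, 0.272, 0.1405]
orientation: [-3.141, -0.0, 2.866]
force: [1.0, 0.3, -0.2]
width: 0.0002
gripper_force: 0.0
```

step_arm(
  series=[
    {"delta_rot": [0, 0, 0], "offset": [0, 0, 0.8], "hand": 1},
    {"delta_rot": [0, 0, 0], "offset": [0, 0, 0.8], "hand": 1},
  ],
)

```text
time: 27.42
tool_pos: [0.4744, 0.272, 0.1397]
orientation: [-3.142, -0.0, 2.866]
force: [0.2, -0.3, -0.1]
width: 0.0001
gripper_force: 0.0
```

step_arm(
  series=[
    {"delta_rot": [0, 0, 0], "offset": [0, 0, 0.8], "hand": 1},
    {"delta_rot": [0, 0, 0], "offset": [0, 0, 0.8], "hand": 1},
  ],
)

```text
time: 27.68
tool_pos: [0.4744, 0.272, 0.1389]
orientation: [-3.141, -0.0, 2.866]
force: [0.6, 0.6, -0.8]
width: -0.0004
gripper_force: 0.0
```

step_arm(
  series=[
    {"delta_rot": [0, 0, 0], "offset": [0, 0, 0.8], "hand": 1},
    {"delta_rot": [0, 0, 0], "offset": [0, 0, 0.8], "hand": 1},
  ],
)

```text
time: 27.92
tool_pos: [0.4744, 0.272, 0.1381]
orientation: [-3.141, -0.0, 2.866]
force: [-0.4, 1.1, 1.1]
width: -0.0002
gripper_force: 0.0
```

step_arm(
  series=[
    {"delta_rot": [0, 0, 0], "offset": [0, 0, 0.8], "hand": 1},
    {"delta_rot": [0, 0, 0], "offset": [0, 0, 0.8], "hand": 1},
  ],
)

```text
time: 28.18
tool_pos: [0.4744, 0.2721, 0.1373]
orientation: [-3.142, -0.0, 2.866]
force: [-0.0, 0.7, 0.9]
width: -0.0001
gripper_force: 0.0
```

```bash
python3 - <<'E'
from h import *
s=r.state();print(s["tool_pos"],s["force"],s["gripper_force"])
c=cam("wrist");print(blobs(c["im"],"red"))
m=mask(c["im"],"red")[210:270,290:360:2]
print("\n".join("".join("#" if v else "." for v in row) for row in m[::2]))
E
```

```text
[0.47443075 0.27205229 0.13731474] [-0.02631053  0.72962982  0.85504074] 0.0
[([299, 222, 35, 31, 609], [315.6, 236.4])]
...................................
...................................
...................................
...................................
...................................
...................................
................#..................
.............###...................
...........#######.#...............
..........###########..............
.......##############..............
.......##############..............
.......##############..............
......################.............
......################.............
......################.............
......################.............
......####.........................
.....#####.........................
.....####.............#............
.....####.............#............
.....####..........................
...................................
...................................
...................................
...................................
...................................
...................................
...................................
...................................
```

step_arm(
  series=[
    {"delta_rot": [0, 0, 0], "offset": [0, -2.5, 0], "hand": 1},
    {"delta_rot": [0, 0, 0], "offset": [0, -2.5, 0.8], "hand": 1},
    {"delta_rot": [0, 0, 0], "offset": [0, -2.5, 0.8], "hand": 1},
  ],
)

```text
time: 28.6
tool_pos: [0.4738, 0.2696, 0.1365]
orientation: [-3.142, -0.0, 2.866]
force: [0.3, 0.7, 0.4]
width: 0.0003
gripper_force: 0.0
```

step_arm(
  series=[
    {"delta_rot": [0, 0, 0], "offset": [0, 0, 0.6], "hand": 1},
    {"delta_rot": [0, 0, 0], "offset": [0, 0, 0.6], "hand": 1},
  ],
)

```text
time: 28.85
tool_pos: [0.4739, 0.2697, 0.1361]
orientation: [3.142, 0.0, 2.866]
force: [-0.5, -1.3, 1.5]
width: 0.0002
gripper_force: 0.9
```

step_arm(
  series=[
    {"delta_rot": [0, 0, 0], "offset": [0, 0, 0.6], "hand": 1},
    {"delta_rot": [0, 0, 0], "offset": [0, 0, 0.6], "hand": 1},
  ],
)

```text
time: 29.1
tool_pos: [0.4739, 0.2697, 0.1356]
orientation: [3.141, 0.0, 2.866]
force: [-1.4, -1.8, 3.8]
width: -0.0003
gripper_force: 1.7
```

step_arm(
  series=[
    {"delta_rot": [0, 0, 0], "offset": [0, 0, 0.6], "hand": 1},
    {"delta_rot": [0, 0, 0], "offset": [0, 0, 0.6], "hand": 1},
  ],
)

```text
time: 29.35
tool_pos: [0.4739, 0.2698, 0.135]
orientation: [3.141, 0.0, 2.866]
force: [-1.0, -0.5, 5.5]
width: -0.0
gripper_force: 2.5
```

Marker top equivalent is about TCP 0.1362, so the marker must rise about 28 mm. Gripping the knob.

step_arm(
  series=[
    {"delta_rot": [0, 0, 0], "offset": [0, 0, -15], "hand": 0},
    {"delta_rot": [0, 0, 0], "offset": [0, 0, -20], "hand": 0},
    {"delta_rot": [0, 0, 0], "offset": [0, 0, -20], "hand": 0},
    {"delta_rot": [0, 0, 0], "offset": [0, 0, -10], "hand": 0},
    {"delta_rot": [0, 0, 0], "offset": [0, 0, 2], "hand": 0},
    {"delta_rot": [0, 0, 0], "offset": [0, 0, 12], "hand": 0},
    {"delta_rot": [0, 0, 0], "offset": [0, 0, 20], "hand": 0},
    {"delta_rot": [0, 0, 0], "offset": [0, 0, 23], "hand": 0},
    {"delta_rot": [0, 0, 0], "offset": [0, 0, 23], "hand": 0},
  ],
)

```text
time: 30.48
tool_pos: [0.4738, 0.2697, 0.1116]
orientation: [-3.141, -0.0, 2.866]
force: [0.4, 0.0, 0.9]
width: 0.0424
gripper_force: 0.0
```

step_arm(
  series=[
    {"delta_rot": [0, 0, 0], "offset": [0, 0, 0], "hand": 1},
    {"delta_rot": [0, 0, 0], "offset": [0, 0, 0], "hand": 1},
    {"delta_rot": [0, 0, 0], "offset": [0, 0, 0], "hand": 1},
    {"delta_rot": [0, 0, 0], "offset": [0, 0, 0], "hand": 1},
    {"delta_rot": [0, 0, 0], "offset": [0, 0, 0], "hand": 1},
  ],
  grip_force=40,
)

```text
time: 31.1
tool_pos: [0.4742, 0.2701, 0.1124]
orientation: [3.141, 0.001, 2.866]
force: [-0.3, 0.2, 4.6]
width: 0.0207
gripper_force: 39.4
```

step_arm(
  series=[
    {"delta_rot": [0, 0, 0], "offset": [0, 0, -5], "hand": 1},
    {"delta_rot": [0, 0, 0], "offset": [0, 0, -12], "hand": 1},
    {"delta_rot": [0, 0, 0], "offset": [0, 0, -19], "hand": 1},
    {"delta_rot": [0, 0, 0], "offset": [0, 0, -25], "hand": 1},
    {"delta_rot": [0, 0, 0], "offset": [0, 0, -29], "hand": 1},
    {"delta_rot": [0, 0, 0], "offset": [0, 0, -29], "hand": 1},
    {"delta_rot": [0, 0, 0], "offset": [0, 0, -29], "hand": 1},
  ],
)

```text
time: 31.98
tool_pos: [0.4741, 0.27, 0.1416]
orientation: [3.141, 0.001, 2.866]
force: [1.9, 1.6, 3.3]
width: 0.0205
gripper_force: 40.0
```

step_arm(
  series=[
    {"delta_rot": [0, 0, 0], "offset": [0, 0, 0], "hand": 0},
    {"delta_rot": [0, 0, 0], "offset": [0, 0, 0], "hand": 0},
    {"delta_rot": [0, 0, 0], "offset": [0, 0, 0], "hand": 0},
    {"delta_rot": [0, 0, 0], "offset": [0, 0, -20], "hand": 0},
    {"delta_rot": [0, 0, 0], "offset": [0, 0, -40], "hand": 0},
    {"delta_rot": [0, 0, 0], "offset": [0, 0, -40], "hand": 1},
    {"delta_rot": [0, 0, 0], "offset": [0, 0, -40], "hand": 1},
    {"delta_rot": [0, 0, 0], "offset": [0, 0, -40], "hand": 1},
    {"delta_rot": [0, 0, 0], "offset": [0, 0, -28], "hand": 1},
    {"delta_rot": [0, 0, 0], "offset": [0, 0, -27], "hand": 1},
  ],
)

```text
time: 33.22
tool_pos: [0.4727, 0.269, 0.166]
orientation: [-3.139, -0.002, 2.866]
force: [-1.2, 0.5, 0.3]
width: -0.0003
gripper_force: 0.0
```

step_arm(
  series=[
    {"delta_rot": [0, 0, 0], "offset": [0, 0, 1], "hand": 1},
    {"delta_rot": [0, 0, 0], "offset": [0, 0, 1], "hand": 1},
  ],
)

```text
time: 33.48
tool_pos: [0.4739, 0.2697, 0.1667]
orientation: [-3.142, -0.0, 2.866]
force: [-0.1, 0.0, -0.2]
width: -0.0001
gripper_force: 0.0
```

step_arm(
  series=[
    {"delta_rot": [0, 0, 0], "offset": [0, 0, 0.6], "hand": 1},
    {"delta_rot": [0, 0, 0], "offset": [0, 0, 0.6], "hand": 1},
  ],
)

```text
time: 33.72
tool_pos: [0.4739, 0.2697, 0.1663]
orientation: [3.141, 0.0, 2.866]
force: [0.2, 0.5, -0.8]
width: 0.0002
gripper_force: 0.0
```

step_arm(
  series=[
    {"delta_rot": [0, 0, 0], "offset": [0, 0, 0.5], "hand": 1},
    {"delta_rot": [0, 0, 0], "offset": [0, 0, 0.5], "hand": 1},
  ],
)

```text
time: 33.98
tool_pos: [0.4738, 0.2697, 0.1657]
orientation: [3.142, -0.0, 2.866]
force: [0.8, 0.2, 0.8]
width: -0.0001
gripper_force: 0.0
```

step_arm(
  series=[
    {"delta_rot": [0, 0, 0], "offset": [0, 0, 0.5], "hand": 1},
    {"delta_rot": [0, 0, 0], "offset": [0, 0, 0.5], "hand": 1},
  ],
)

```text
time: 34.22
tool_pos: [0.4738, 0.2696, 0.1651]
orientation: [-3.142, -0.0, 2.866]
force: [0.4, 0.1, -1.1]
width: 0.0001
gripper_force: 0.0
```

step_arm(
  series=[
    {"delta_rot": [0, 0, 0], "offset": [0, 0, 0.5], "hand": 1},
    {"delta_rot": [0, 0, 0], "offset": [0, 0, 0.5], "hand": 1},
  ],
)

```text
time: 34.48
tool_pos: [0.4738, 0.2697, 0.1646]
orientation: [-3.142, -0.0, 2.866]
force: [0.1, -0.8, -0.1]
width: 0.0002
gripper_force: 0.0
```

step_arm(
  series=[
    {"delta_rot": [0, 0, 0], "offset": [0, 0, 0.3], "hand": 1},
    {"delta_rot": [0, 0, 0], "offset": [0, 0, 0.3], "hand": 1},
  ],
)

```text
time: 34.72
tool_pos: [0.4738, 0.2697, 0.1644]
orientation: [3.142, -0.0, 2.866]
force: [-0.3, -0.2, 0.4]
width: -0.0003
gripper_force: 0.0
```

step_arm(
  series=[
    {"delta_rot": [0, 0, 0], "offset": [0, 0, 0.3], "hand": 1},
    {"delta_rot": [0, 0, 0], "offset": [0, 0, 0.3], "hand": 1},
  ],
)

```text
time: 34.98
tool_pos: [0.4738, 0.2697, 0.1643]
orientation: [3.141, 0.0, 2.866]
force: [-0.9, -1.1, 2.8]
width: -0.0004
gripper_force: 1.4
```

step_arm(
  series=[
    {"delta_rot": [0, 0, 0], "offset": [0, 0, 0.3], "hand": 1},
    {"delta_rot": [0, 0, 0], "offset": [0, 0, 0.3], "hand": 1},
  ],
)

```text
time: 35.22
tool_pos: [0.4738, 0.2697, 0.1639]
orientation: [3.142, 0.0, 2.866]
force: [-1.9, -0.2, 4.0]
width: -0.0002
gripper_force: 1.7
```

step_arm(
  series=[
    {"delta_rot": [0, 0, 0], "offset": [0, 0, 0.3], "hand": 1},
    {"delta_rot": [0, 0, 0], "offset": [0, 0, 0.3], "hand": 1},
  ],
)

```text
time: 35.48
tool_pos: [0.4739, 0.2697, 0.1635]
orientation: [3.142, 0.0, 2.866]
force: [-1.1, -0.8, 3.4]
width: -0.0
gripper_force: 1.7
```

The marker touched at TCP 0.1644 and now rests at about 0.1637, against the rod's 0.1642, so they are level to about 0.5 mm. Retreating and checking.

step_arm(
  series=[
    {"delta_rot": [0, 0, 0], "offset": [0, 0, -20], "hand": 1},
    {"delta_rot": [0, 0, 0], "offset": [0, 0, -70], "hand": 1},
    {"delta_rot": [0, 0, 0], "offset": [0, 0, -130], "hand": 1},
    {"delta_rot": [0, 0, 0], "offset": [20, 60, -150], "hand": 1},
    {"delta_rot": [0, 0, 0], "offset": [50, 120, -150], "hand": 1},
    {"delta_rot": [0, 0, 0], "offset": [80, 170, -150], "hand": 1},
    {"delta_rot": [0, 0, 0], "offset": [80, 170, -150], "hand": 1},
    {"delta_rot": [0, 0, 0], "offset": [80, 170, -150], "hand": 1},
  ],
)

```text
time: 36.48
tool_pos: [0.4429, 0.4551, 0.3125]
orientation: [-3.14, -0.0, 2.867]
force: [0.8, -0.8, 0.8]
width: -0.0003
gripper_force: 0.0
```

```bash
python3 - <<'E'
from h import *
s=r.state();print(s["time"],s["tool_pos"],s["force"])
a=cam("side");b=cam("top");c=cam("wrist")
for x in(a,b,c): print(blobs(x["im"],"red",15),blobs(x["im"],"blue",15)[:6])
# top-edge row expected in side if both at height h
for h in(.19,.195): print(h,proj(a,[.4335,.178,h]),proj(a,[.4735,.2695,h]))
def edge(u0,u1,col):
    m=mask(a["im"],col)[140:200,u0:u1]>0; return 140+np.where(m.any(1))[0].min()
print("side top rows",edge(240,262,"blue"),edge(240,262,"red"))
E
```

```text
36.475 [0.44287647 0.45506261 0.31249477] [ 0.77541535 -0.7803216   0.80341567]
[([247, 148, 10, 13, 98], [251.7, 154.0])] [([247, 170, 10, 14, 98], [251.2, 176.2]), ([235, 200, 46, 42, 827], [258.5, 229.2]), ([267, 242, 17, 26, 377], [275.3, 254.3]), ([299, 253, 8, 11, 72], [302.7, 257.6]), ([468, 314, 76, 86, 1958], [500.4, 379.6]), ([595, 371, 24, 29, 184], [607.6, 386.0])]
[([244, 224, 8, 8, 51], [247.5, 227.9])] [([511, 107, 44, 7, 85], [532.4, 109.7]), ([495, 113, 74, 77, 1749], [527.1, 167.5]), ([376, 237, 6, 7, 34], [378.4, 240.1]), ([281, 241, 8, 8, 50], [284.2, 244.5]), ([397, 266, 16, 14, 168], [404.8, 272.3])]
[([168, 240, 19, 17, 236], [176.6, 248.0])] [([113, 159, 22, 7, 73], [124.5, 163.2]), ([246, 202, 3, 30, 63], [246.9, 217.0]), ([76, 229, 19, 17, 233], [84.7, 237.1]), ([0, 253, 6, 9, 39], [2.0, 257.1])]
0.19 [251.02545476 173.39170735] [252.04233981 151.65932852]
0.195 [250.77702064 171.80044693] [251.81395697 150.11317279]
side top rows 170 148
```

The side view's top rows (170 and 148) differ by 22 px, against 21.7 px expected for equal heights. Nothing else has moved, so I'm handing in.

```bash
python3 -c "
from plant import r
print(r.hand_in())"
```

```text
the job is handed in; nothing more can be done
None
```

The job is handed in: the depth rod bottomed at about 15 N and stands by itself in the well, and the red marker's top is level with the rod's to about 0.5 mm by fingertip probing, agreeing with the side camera; the bystanders were not touched.

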